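# Close and press down the control box's access panel

## Robot

A 6-joint arm with a two-finger parallel gripper is mounted at the origin on the work surface. World frame = base frame: x ahead of the robot, y to its left, z up, the work surface at z = 0. Lengths are in mm, angles in rad, forces in N, time in s.
With the tool pointing down it reaches from about 225 to 725 mm from the base axis. Payload 3.1 kg.
Tool frame: the origin (TCP) lies between the finger pads; the fingertips stand 19 mm ahead of it and the grasp point (between the pads) is the TCP; z points along the fingers, y is the line along which they close (so a half turn about z gives the same grasp; the last joint's range is limited). The gripper opens to 85 mm and grips with 20 to 120 N. Pads are 22 mm wide; open, the fingers measure 114 mm over their backs; the gripper's body (76 mm by 85 mm) begins 54 mm behind the grasp point. The pads swing forward as they close: fully open they stand 13 mm farther back than shut.
Start: joints at [1.003, 0.048, 0.099, 1.622, 0, 1.443], TCP at [223.529, 475.029, 250.312] pointing down, gripper open.
Joint ranges: [-2.91, 2.91], [-0.99, 1.94], [-1.21, 1.42], [-2.12, 2.29], [-1.49, 1.47], [-3.14, 3.14]. Speed limits (rad/s): [2.79, 2.79, 3.14, 3.14, 3.14, 3.14].

## Interface

Orientations are given as a rotation vector (axis times angle).
In Python, from bench import r, optics gives the robot as it stands. The module is installed in compiled form; this text tells all that it offers.
- The arm moves only by the shell command python3 -m creep 'ROWS' [FORCE]. ROWS is JSON, a list of rows, each an object of numbers: "fingers": the opening, from 0 (shut) to 1 (fully open); "x", "y", "z": the shift along the tool's x, y, z in m; "twist": the turn about the tool's z in degrees. In form: [{"fingers": .., "x": .., "y": .., "z": .., "twist": ..}, ...]. A call has 1 to 20 rows; each row is the pose to reach, as a shift and turn from the pose commanded when the call began, along the tool's axes at that moment; what a row does not reach only later rows make up. A row lasts 1/12 s, in which the tool goes at most 41.7 mm and 7.16 degrees, less where a joint would pass 70% of its speed; a pose out of reach is approached as far as the arm can. A call with a gripper value outside its range is refused whole. The fingers move at their own pace and stop on an object; FORCE is the grip in N (left out, the last holds). Time passes only in rows, so rows that repeat a pose let the fingers close. It gives the time, the measured TCP pose, the force, the opening and the grip force at its end, in the units of the state.
- r.read_state(): the state, without advancing time (a new reading comes with each control period).
- optics.grab_frame(name): name is "side" or "top"; returns a dict with "image" (420x560x3 uint8, red, green, blue), "range_z" (420x560 float32, mm along the optical axis (not along the pixel's ray), 0 where there is no reading), "fx", "fy", "cx", "cy" (pixels), "eye" and "rotation" of the camera in the world. Camera axes: x right, y down, z forward; pixel columns grow to the right and rows downward; lengths in mm; the calibration is good to about 2 mm. A picture is of the moment at which its call begins.
- r.finish_job(): hands the job in; it is judged then, once.
The state is a dict: "t": time; "joint_pos": joint angles; "qvel": joint speeds; "tau": joint torques, N m; "position": TCP position; "eef_rot": TCP orientation; "contact_force": force on the tool from outside, world axes, zero at the start; "ft_torque": the same for the moment, N m; "opening": finger opening in mm; "gripper_force": force on a finger pad.
Only numpy, scipy, OpenCV 4.12 (cv2) and the standard library are available. Lean on these libraries where they do the work, as an engineer would, in place of code of your own. Each camera call takes 0.05 s, during which the arm holds its last target. There are 200 camera calls.

## Task

The access panel of the grey control box has a freshly glued gasket under it. First swing the turnbutton square across the panel's edge, next turn the quarter-turn fastener until its slot lines up with the two index marks on the panel, and then press the panel with the fingers fully down against its frame. Finish while still holding the panel pressed down; do not let go, and leave the spool, tape roll and marker around the box where they are.

Things in the scene. Friction and masses are not known exactly. Their poses are not given: they have to be found in the camera images.
- box: Grey steel control box fixed to the table, 200 (x) x 300 (y) x 80 mm high, long side along its own y; origin at the centre of its underside, z up. It may stand anywhere and at any yaw within about 45 degrees. The panel lies on its flat top (the frame, 80 mm above the table); the turnbutton pivots on the frame at (0, -125 mm) of the box frame, the fastener's axis stands at (0, +50 mm).
- panel_press (a point): Centre of the top of a round raised disc (36 mm across, 3 mm high) on the panel, at (0, -30 mm) of the box frame, 94 mm above the table while the panel is up and 88 mm when fully down: a good place to press. The bare aluminium panel is 150 (x) x 200 (y) x 5 mm, centred on the box. Two dark index marks on it, each 16 x 3 mm, lie along the box's y line through the fastener's axis, one on either side of the fastener.
- panel (a joint): Travel of the panel straight down in m: 0 = raised on the springy gasket, 0.006 = fully down on the frame (a hard stop). Moving it takes about 1 to 2 N at first and about 6 N (5.5 to 7 N) fully down; it springs back up when let go. It moves straight without tilting, wherever it is pressed. Neither turnbutton nor fastener pulls it down.
- turnbutton_grip (a point): Middle of the finger fin of the steel turnbutton, 40 mm from its pivot, 5 mm below the fin's top and 121 mm above the table; the x axis points from the pivot along the bar, z up. The fin is 30 mm long (along x), 12 mm thick (y) and stands 26 mm over the bar (from 100 to 126 mm above the table); pinch it across its thickness from above. The bar is 68 x 18 x 6 mm, its underside 94 mm above the table.
- turnbutton (a joint): Angle of the turnbutton in rad about the upright pivot, growing anticlockwise seen from above: 0 = along the frame (box +x), clear of the panel; 1.571 = square across the panel's edge, pointing to box +y; stop at 1.95. It stays where it is left (friction about 0.08 N m).
- fastener_grip (a point): On the upright axis of the quarter-turn fastener, 6 mm below the top of its wing and 121 mm above the table; the x axis lies along the wing and its slot, z up. The steel wing is 40 mm long (x), 14 mm thick (y), from 100 to 127 mm above the table, with a dark slot 36 x 4 mm along its top, on a round flange 44 mm across whose top is 100 mm above the table. It is carried by the frame, so it does not go down with the panel.
- fastener (a joint): Angle of the fastener in rad, growing clockwise seen from above: 0 = slot across the marks (along box x), 1.571 = slot in line with the two index marks (along box y); stop at 1.95, so it can be turned too far. It stays where it is left (friction about 0.06 N m).
- spool: Bystander: white thread spool, 44 mm across, 60 mm tall, standing beyond the far (+x) side of the box; origin at the centre of its foot.
- tape: Bystander: cardboard-coloured tape roll lying flat, 90 mm across, 24 mm high, beside the +y end of the box; origin at the centre of its underside.
- marker: Bystander: blue marker pen with a white cap lying flat, about 140 x 18 x 18 mm, at the near (-x) side of the box; origin at its underside, x along the pen.

How it is judged:
By the outcome, as a careful person would: the job done as asked, in the order asked, and still so for the second after the job is handed in, while the arm keeps its last pose, push and grip.
It also fails if it takes over 61 s, if anything falls off the work surface, if the arm or the gripper's body presses on something with over 40 N, if the wrist force passes 120 N, or if a joint passes its speed limit or range.

## Working session

There is one attempt and no reset: what is moved stays moved. The work goes in short steps, Python scripts to look and compute and a shell command to move; the robot and the scene stay as the last step left them, time stands still between calls to the robot, and variables do not carry over. Pictures are saved under pics/ and viewed, at most 10 in all, crops included, and the job is handed in when it is done.

```bash
mkdir -p pics; cat > h.py <<'E'
import numpy as np,cv2
from bench import r,optics
def grab(n,fn):
    f=optics.grab_frame(n); np.savez(f'pics/{fn}.npz',**f); cv2.imwrite(f'pics/{fn}.png',f['image'][:,:,::-1]); return f
def pts(f):
    z=f['range_z']; v,u=np.mgrid[:z.shape[0],:z.shape[1]]
    c=np.stack([(u-f['cx'])/f['fx']*z,(v-f['cy'])/f['fy']*z,z],-1)
    return c@np.array(f['rotation']).T+np.array(f['eye'])
def atz(f,u,v,h):
    d=np.array(f['rotation'])@np.array([(u-f['cx'])/f['fx'],(v-f['cy'])/f['fy'],1]); e=np.array(f['eye'])
    return e+d*(h-e[2])/d[2]
E
python3 - <<'E'
from h import *
f=grab('top','top1');g=grab('side','side1')
print(f['eye'],f['rotation'],f['fx']); print(r.read_state())
P=pts(f); m=(P[...,2]>76)&(P[...,2]<98)&(f['range_z']>0)
n,l,s,c=cv2.connectedComponentsWithStats(m.astype(np.uint8)); i=1+np.argmax(s[1:,4])
q=P[l==i]; print(s[i],cv2.minAreaRect(q[:,:2].astype(np.float32)),np.percentile(q[:,2],[5,50,95]))
E
```

```text
[515.3589612   98.55071219 931.15639554] [-2.17183545  2.2046558  -0.10428018] 521.1115109541876
{'t': 0.1, 'joint_pos': array([1.00320218e+00, 4.86812031e-02, 9.77725468e-02, 1.62202047e+00,
       9.75040706e-06, 1.44299382e+00]), 'qvel': array([ 0.0011621 , -0.00050789,  0.0041046 ,  0.00178897, -0.00072369,
       -0.00098244]), 'tau': array([ 2.67916053e-03, -3.39852512e+01,  3.20935178e+01,  1.58535072e-02,
        3.48635433e-05,  1.35295073e-05]), 'position': array([223.25177189, 474.60137019, 249.24088282]), 'eef_rot': array([-0.68510834, -3.06522396,  0.00314377]), 'contact_force': array([-0.09853069, -0.3403441 ,  0.27629305]), 'ft_torque': array([-0.00487225, -0.03499718,  0.0380876 ]), 'gripper_force': 0.0, 'opening': 85.6120610180696}Traceback (most recent call last):
  File "<stdin>", line 4, in <module>
  File "h.py", line 8, in pts
    return c@np.array(f['rotation']).T+np.array(f['eye'])
           ~~~~~~~~~~~~~~~~~~~~~~~~~~~^~~~~~~~~~~~~~~~~~~
ValueError: operands could not be broadcast together with shapes (420,560) (3,)
```

View pics/top1.png

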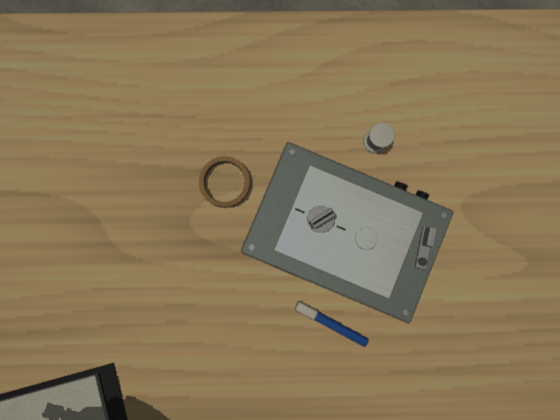

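View pics/side1.png

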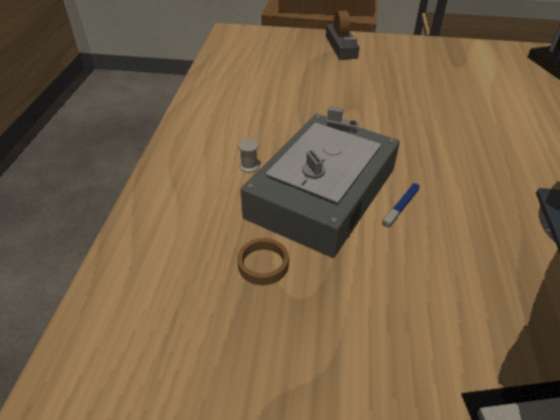

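The top view shows the box tilted, with the fastener at about (322,218), disc at (367,238), turnbutton pivot at (422,262) and its fin near (429,236). The wing is already partly turned. The side view shows the same layout, with nothing on the box. The rotation comes as a rotation vector, so I'll fix the helper.

```bash
sed -i "s/f=optics.grab_frame(n);/f=optics.grab_frame(n); f['rotation']=cv2.Rodrigues(np.array(f['rotation'],float))[0];/" h.py
python3 - <<'E'
from h import *
f=dict(np.load('pics/top1.npz')); f['rotation']=cv2.Rodrigues(f['rotation'])[0]
P=pts(f); Z=P[...,2]; ok=f['range_z']>0
def comp(lo,hi,near):
    m=(Z>lo)&(Z<hi)&ok; n,l,s,c=cv2.connectedComponentsWithStats(m.astype(np.uint8))
    w=[i for i in range(1,n) if s[i,4]>15 and np.hypot(*(c[i]-near))<25]
    for i in w:
        q=P[l==i]; d=q[:,:2]-q[:,:2].mean(0); w_,V=np.linalg.eigh(d.T@d)
        print(near,s[i],q.mean(0).round(1),'axis',V[:,1].round(3),np.degrees(np.arctan2(V[1,1],V[0,1])).round(1),cv2.minAreaRect(q[:,:2].astype(np.float32)),np.percentile(q[:,2],[5,95]).round(1))
comp(70,140,(350,230)); comp(112,140,(322,218)); comp(112,140,(429,240))
for n,u,v,h in [('c1',289,143,80),('c2',453,211,80),('c3',410,322,80),('c4',242,252,80),('fast',322,218,100),('disc',367,238,94),('piv',422,262,100),('spool',381,135,60)]: print(n,atz(f,u,v,h).round(1))
im=f['image'][180:290,270:460]; cv2.imwrite('pics/crop1.png',cv2.resize(im[:,:,::-1],None,fx=4.2,fy=4.2,interpolation=cv2.INTER_CUBIC))
E
```

```text
(350, 230) [  241   142   213   182 22065] [537.  -31.4  86.2] axis [0.405 0.914] 66.1 ((538.3096313476562, -33.468658447265625), (300.7083740234375, 200.39096069335938), 66.29777526855469) [77.2 96.6]
(322, 218) [310 209  26  20 234] [557.9  13.5 126.1] axis [-0.51  0.86] 120.7 ((558.3405151367188, 12.865498542785645), (13.913631439208984, 40.14809799194336), 30.481338500976562) [123.3 128.5]
(429, 240) [424 227  13  20 192] [ 527.  -154.7  123.3] axis [-0.972  0.235] 166.4 ((526.9296264648438, -155.8548126220703), (12.417776107788086, 30.125905990600586), 75.3729476928711) [114.6 127.5]
c1 [685.9  60.5  80. ]
c2 [ 569.2 -207.5   80. ]
c3 [ 390.5 -130.    80. ]
c4 [507.5 140.1  80. ]
fast [559.8  10.7 100. ]
disc [526.9 -61.6  94. ]
piv [ 487.3 -147.2  100. ]
spool [701.7 -97.2  60. ]
```

View pics/crop1.png

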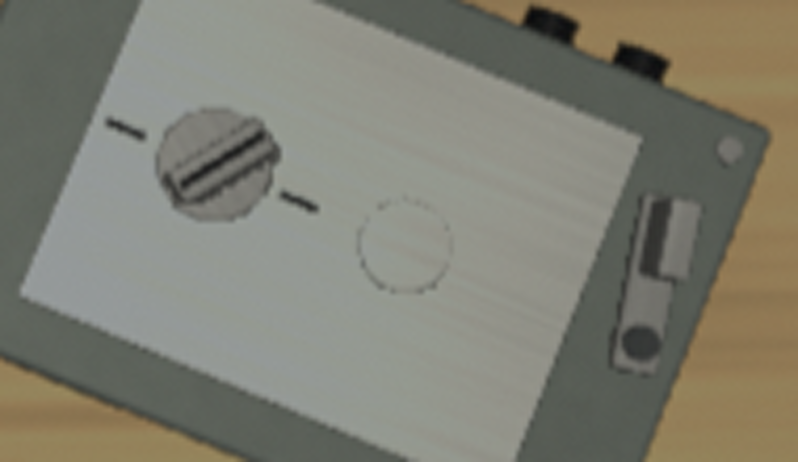

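```bash
python3 -m creep '[{"fingers":0.5,"x":-0.015,"y":-0.012,"z":0,"twist":-1},{"fingers":0.5,"x":-0.04,"y":-0.033,"z":0,"twist":-2},{"fingers":0.5,"x":-0.07,"y":-0.057,"z":0,"twist":-3},{"fingers":0.5,"x":-0.544,"y":-0.443,"z":0.05,"twist":-12},{"fingers":0.5,"x":-0.544,"y":-0.443,"z":0.05,"twist":-12},{"fingers":0.5,"x":-0.544,"y":-0.443,"z":0.05,"twist":-12},{"fingers":0.5,"x":-0.544,"y":-0.443,"z":0.05,"twist":-12},{"fingers":0.5,"x":-0.544,"y":-0.443,"z":0.05,"twist":-12},{"fingers":0.5,"x":-0.544,"y":-0.443,"z":0.05,"twist":-12},{"fingers":0.5,"x":-0.544,"y":-0.443,"z":0.05,"twist":-12},{"fingers":0.5,"x":-0.544,"y":-0.443,"z":0.05,"twist":-12},{"fingers":0.5,"x":-0.544,"y":-0.443,"z":0.05,"twist":-12},{"fingers":0.5,"x":-0.544,"y":-0.443,"z":0.05,"twist":-12},{"fingers":0.5,"x":-0.544,"y":-0.443,"z":0.05,"twist":-12},{"fingers":0.5,"x":-0.544,"y":-0.443,"z":0.05,"twist":-12},{"fingers":0.5,"x":-0.544,"y":-0.443,"z":0.05,"twist":-12},{"fingers":0.5,"x":-0.544,"y":-0.443,"z":0.05,"twist":-12},{"fingers":0.5,"x":-0.544,"y":-0.443,"z":0.05,"twist":-12}]' 40
python3 -m creep '[{"fingers":0.5,"x":0,"y":0,"z":0,"twist":0},{"fingers":0.5,"x":0,"y":0,"z":0,"twist":0}]'
cat >> h.py <<'E'
def tool():
    s=r.read_state(); R=cv2.Rodrigues(np.array(s['eef_rot'],float))[0]; return s,np.array(s['position']),R
def go(tx,ty,tz,xang):
    s,p,R=tool(); d=R.T@(np.array([tx,ty,tz])-p); a=np.degrees(np.arctan2(R[1,0],R[0,0]))
    print('t',round(s['t'],2),'pos',p.round(1),'xang',a.round(2),'tilt',R[:,2].round(4),'F',np.round(s['contact_force'],1),'op',round(s['opening'],1))
    print('rows: mm',d.round(1),'twist',round(-((xang-a+180)%360-180),1),'j6',round(np.degrees(s['joint_pos'][5]),1))
E
python3 - <<'E'
from h import *
go(527,-157,121,167)
E
```

```text
t: 1.6
position: [527.4, -160.1, 199.1]
eef_rot: [-0.363, -3.12, 0.0]
contact_force: [-0.1, 0.4, -0.4]
opening: 42.6
gripper_force: 0.0
t: 1.77
position: [526.7, -158.9, 198.4]
eef_rot: [-0.366, -3.117, -0.002]
contact_force: [0.6, 0.7, -0.4]
opening: 42.6
gripper_force: 0.0
t 1.77 pos [ 526.7 -158.9  198.4] xang 166.62 tilt [-0.0032  0.0017 -1.    ] F [ 0.6  0.7 -0.4] op 42.6
rows: mm [-0.1  1.8 77.4] twist -0.4 j6 -10.4
```

```bash
python3 -m creep '[{"fingers":0.5,"x":0,"y":0.002,"z":0.02,"twist":0},{"fingers":0.5,"x":0,"y":0.002,"z":0.04,"twist":0},{"fingers":0.5,"x":0,"y":0.002,"z":0.06,"twist":0},{"fingers":0.5,"x":0,"y":0.002,"z":0.07,"twist":0},{"fingers":0.5,"x":0,"y":0.002,"z":0.075,"twist":0},{"fingers":0.5,"x":0,"y":0.002,"z":0.075,"twist":0},{"fingers":0,"x":0,"y":0.002,"z":0.075,"twist":0},{"fingers":0,"x":0,"y":0.002,"z":0.075,"twist":0},{"fingers":0,"x":0,"y":0.002,"z":0.075,"twist":0},{"fingers":0,"x":0,"y":0.002,"z":0.075,"twist":0},{"fingers":0,"x":0,"y":0.002,"z":0.075,"twist":0},{"fingers":0,"x":0,"y":0.002,"z":0.075,"twist":0},{"fingers":0,"x":0,"y":0.002,"z":0.075,"twist":0},{"fingers":0,"x":0,"y":0.002,"z":0.075,"twist":0}]' 40
python3 - <<'E'
from h import *
go(504,-111.4,121,246.3)
s,p,R=tool(); a=np.degrees(np.arctan2(R[1,0],R[0,0])); print(s['ft_torque'],s['gripper_force'])
piv=np.array([488,-148]); print('fin dir',np.degrees(np.arctan2(*(p[:2]-piv)[::-1])),np.hypot(*(p[:2]-piv)))
# arc rows about pivot by angle th (ccw)
for th in list(range(0,80,7))+[79.5]:
    t=np.radians(th); c,s_=np.cos(t),np.sin(t); q=np.array([[c,-s_],[s_,c]])@(p[:2]-piv)+piv
    print(th,(R.T@np.r_[q-p[:2],0]).round(1))
E
```

```text
t: 2.93
position: [528.6, -155.6, 127.1]
eef_rot: [0.361, 3.118, -0.0]
contact_force: [-0.4, 2.1, 5.4]
opening: 10.8
gripper_force: 42.4
t 2.93 pos [ 528.6 -155.6  127.1] xang 166.8 tilt [ 3.e-03 -5.e-04 -1.e+00] F [-0.4  2.1  5.4] op 10.8
rows: mm [34.1 37.4  6. ] twist -79.5 j6 -10.2
[ 0.33688758  0.15917003 -0.09452172] 42.4014937877655
fin dir -10.649487451667854 41.344479036793004
0 [0. 0. 0.]
7 [ 0.5  5.  -0. ]
14 [ 1.7  9.9 -0. ]
21 [ 3.4 14.7 -0. ]
28 [ 5.7 19.2 -0. ]
35 [ 8.5 23.4 -0. ]
42 [11.8 27.2 -0. ]
49 [15.6 30.5 -0. ]
56 [19.7 33.4 -0.1]
63 [24.2 35.8 -0.1]
70 [28.9 37.6 -0.1]
77 [33.8 38.8 -0.1]
79.5 [35.6 39.1 -0.1]
```

```bash
python3 - <<'E'
from h import *
f=grab('side','side2'); im=f['image'][60:200,250:430]
cv2.imwrite('pics/c2.png',cv2.resize(im[:,:,::-1],None,fx=4.2,fy=4.2,interpolation=cv2.INTER_CUBIC)); go(527,-157,121,167)
E
```

```text
t 2.98 pos [ 528.6 -155.6  127.1] xang 166.8 tilt [ 3.e-03 -6.e-04 -1.e+00] F [0.5 1.3 5.4] op 11.0
rows: mm [ 1.3 -1.7  6.1] twist -0.2 j6 -10.2
```

View pics/c2.png

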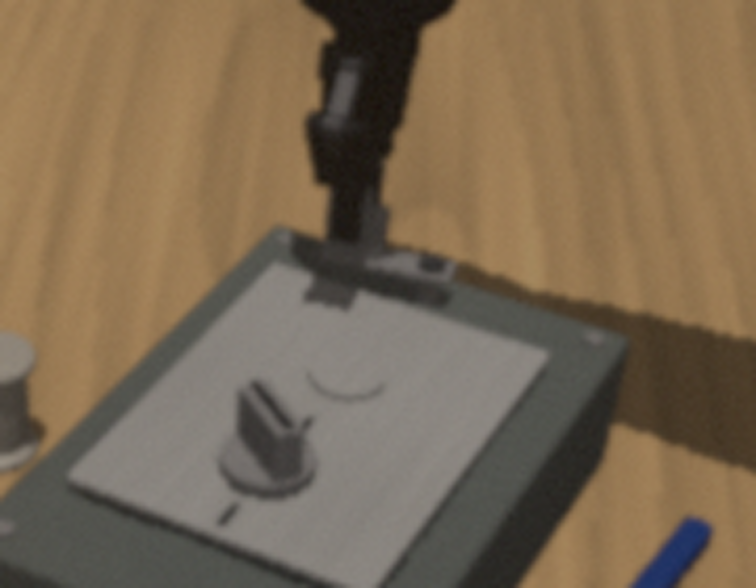

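The side view shows the fingers astride the fin, at about (350,235) in the crop, with the tips close to the bar. The grip is good, so I'll swing the button.

```bash
python3 -m creep '[{"fingers":0,"x":0.0005,"y":0.005,"z":-0.001,"twist":-7},{"fingers":0,"x":0.0017,"y":0.0099,"z":-0.002,"twist":-14},{"fingers":0,"x":0.0034,"y":0.0147,"z":-0.002,"twist":-21},{"fingers":0,"x":0.0057,"y":0.0192,"z":-0.002,"twist":-28},{"fingers":0,"x":0.0085,"y":0.0234,"z":-0.002,"twist":-35},{"fingers":0,"x":0.0118,"y":0.0272,"z":-0.002,"twist":-42},{"fingers":0,"x":0.0156,"y":0.0305,"z":-0.002,"twist":-49},{"fingers":0,"x":0.0197,"y":0.0334,"z":-0.002,"twist":-56},{"fingers":0,"x":0.0242,"y":0.0358,"z":-0.002,"twist":-63},{"fingers":0,"x":0.0289,"y":0.0376,"z":-0.002,"twist":-70},{"fingers":0,"x":0.0338,"y":0.0388,"z":-0.002,"twist":-77},{"fingers":0,"x":0.0356,"y":0.0391,"z":-0.002,"twist":-79.5},{"fingers":0,"x":0.0356,"y":0.0391,"z":-0.002,"twist":-79.5},{"fingers":0,"x":0.0356,"y":0.0391,"z":-0.002,"twist":-79.5},{"fingers":0,"x":0.0356,"y":0.0391,"z":-0.002,"twist":-79.5}]'
python3 - <<'E'
from h import *
go(504,-111.4,121,246.3); print(tool()[0]['ft_torque'])
E
```

```text
t: 4.23
position: [504.0, -107.0, 127.3]
eef_rot: [-1.717, 2.622, 0.003]
contact_force: [5.4, 6.1, -2.1]
opening: 11.1
gripper_force: 41.4
t 4.23 pos [ 504.  -107.   127.3] xang -113.55 tilt [ 0.0049  0.0054 -1.    ] F [ 5.4  6.1 -2.1] op 11.1
rows: mm [ 4.1 -1.8  6.2] twist 0.1 j6 -86.1
[ 1.20199857 -1.07724357  0.2110143 ]
```

```bash
python3 -m creep '[{"fingers":0.5,"x":0,"y":0,"z":0,"twist":0},{"fingers":0.5,"x":0,"y":0,"z":0,"twist":0},{"fingers":0.5,"x":0,"y":0,"z":0,"twist":0},{"fingers":0.5,"x":0,"y":0,"z":0,"twist":0},{"fingers":0.5,"x":0,"y":0,"z":0,"twist":0},{"fingers":0.5,"x":0,"y":0,"z":-0.02,"twist":0},{"fingers":0.5,"x":0,"y":0,"z":-0.05,"twist":0},{"fingers":0.5,"x":0,"y":0,"z":-0.08,"twist":0},{"fingers":0.5,"x":0,"y":0,"z":-0.08,"twist":0}]'
python3 - <<'E'
from h import *
go(558.3,12.5,200,300.7); f=grab('side','side3'); g=grab('top','top3'); im=f['image'][60:200,250:430]
a=cv2.resize(im,None,fx=3.2,fy=3.2)[:,:,::-1]; b=cv2.resize(g['image'][180:290,330:460],(530,448))[:,:,::-1]
cv2.imwrite('pics/c3.png',cv2.resize(np.hstack([a,b]),(800,324)))
E
```

```text
t: 4.98
position: [504.8, -110.6, 214.3]
eef_rot: [-1.714, 2.625, -0.014]
contact_force: [0.6, -0.1, 0.5]
opening: 42.6
gripper_force: 0.0
t 4.98 pos [ 504.8 -110.6  214.3] xang -113.72 tilt [ 0.0106 -0.0041 -0.9999] F [ 0.6 -0.1  0.5] op 42.6
rows: mm [-134.2    0.7   14.4] twist -54.4 j6 -86.1
```

View pics/c3.png

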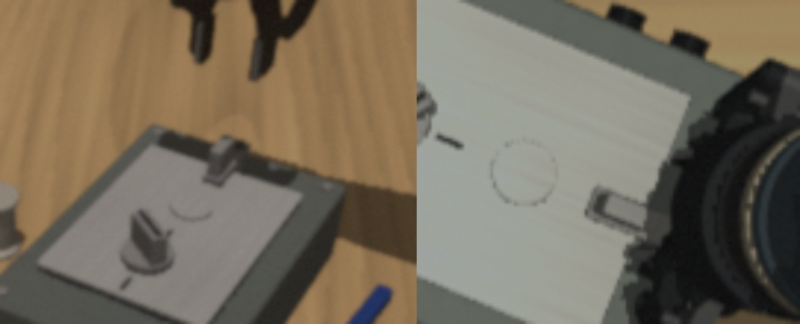

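The turnbutton now lies across the panel edge, pointing at the disc. I'll measure it once the arm is clear, and move over the fastener now.

```bash
python3 -m creep '[{"fingers":0.5,"x":-0.015,"y":0,"z":0,"twist":-7},{"fingers":0.5,"x":-0.035,"y":0,"z":0,"twist":-14},{"fingers":0.5,"x":-0.06,"y":0,"z":0,"twist":-21},{"fingers":0.5,"x":-0.085,"y":0,"z":0,"twist":-28},{"fingers":0.5,"x":-0.11,"y":0.001,"z":0.005,"twist":-35},{"fingers":0.5,"x":-0.125,"y":0.001,"z":0.01,"twist":-42},{"fingers":0.5,"x":-0.134,"y":0.001,"z":0.014,"twist":-49},{"fingers":0.5,"x":-0.134,"y":0.001,"z":0.014,"twist":-54.4},{"fingers":0.5,"x":-0.134,"y":0.001,"z":0.014,"twist":-54.4},{"fingers":0.5,"x":-0.134,"y":0.001,"z":0.014,"twist":-54.4},{"fingers":0.5,"x":-0.134,"y":0.001,"z":0.014,"twist":-54.4}]'
python3 - <<'E'
from h import *
go(558.3,12.5,121,300.7); f=grab('top','top4')
P=pts(f); Z=P[...,2]; m=((Z>112)&(Z<132)&(f['range_z']>0)).astype(np.uint8)
n,l,s,c=cv2.connectedComponentsWithStats(m)
for i in range(1,n):
    q=P[l==i]
    if s[i,4]>60: print(s[i],q.mean(0).round(1),cv2.minAreaRect(q[:,:2].astype(np.float32)))
cv2.imwrite('pics/c4.png',cv2.resize(f['image'][180:290,270:460][:,:,::-1],None,fx=4.2,fy=4.2))
E
```

```text
t: 6.0
position: [554.4, 13.5, 192.5]
eef_rot: [2.728, -1.557, -0.002]
contact_force: [0.4, -0.6, 0.3]
opening: 42.7
gripper_force: 0.0
t 6.0 pos [554.4  13.5 192.5] xang -59.45 tilt [-0.0014 -0.     -1.    ] F [ 0.4 -0.6  0.3] op 42.7
rows: mm [ 2.9 -3.  71.5] twist -0.1 j6 -126.1
```

View pics/c4.png

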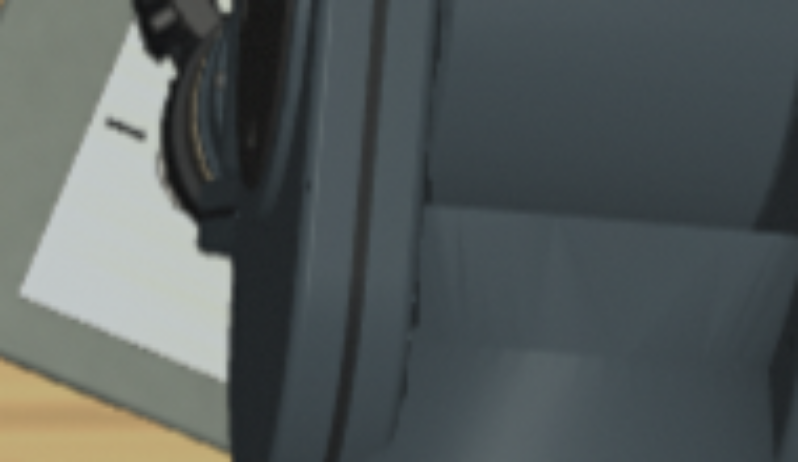

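The arm hides the turnbutton in this view. I'll step aside briefly to confirm it before touching the fastener.

```bash
python3 -m creep '[{"fingers":0.5,"x":-0.02,"y":0,"z":-0.02,"twist":0},{"fingers":0.5,"x":-0.28,"y":0,"z":-0.02,"twist":0},{"fingers":0.5,"x":-0.28,"y":0,"z":-0.02,"twist":0},{"fingers":0.5,"x":-0.28,"y":0,"z":-0.02,"twist":0},{"fingers":0.5,"x":-0.28,"y":0,"z":-0.02,"twist":0},{"fingers":0.5,"x":-0.28,"y":0,"z":-0.02,"twist":0},{"fingers":0.5,"x":-0.28,"y":0,"z":-0.02,"twist":0},{"fingers":0.5,"x":-0.28,"y":0,"z":-0.02,"twist":0},{"fingers":0.5,"x":-0.28,"y":0,"z":-0.02,"twist":0},{"fingers":0.5,"x":-0.28,"y":0,"z":-0.02,"twist":0},{"fingers":0.5,"x":-0.28,"y":0,"z":-0.02,"twist":0}]'
cat > m.py <<'E'
from h import *
import sys
go(558.3,12.5,121,300.7); f=grab('top',sys.argv[1])
P=pts(f); Z=P[...,2]; m=((Z>112)&(Z<132)&(f['range_z']>0)).astype(np.uint8)
n,l,s,c=cv2.connectedComponentsWithStats(m)
for i in range(1,n):
    q=P[l==i]
    if s[i,4]>60:
        d=q[:,:2]-q[:,:2].mean(0); V=np.linalg.eigh(d.T@d)[1]; print(s[i],q.mean(0).round(1),np.degrees(np.arctan2(V[1,1],V[0,1])).round(1),cv2.minAreaRect(q[:,:2].astype(np.float32)))
cv2.imwrite(f'pics/c_{sys.argv[1]}.png',cv2.resize(f['image'][180:290,270:460][:,:,::-1],None,fx=4.2,fy=4.2))
E
python3 m.py top5
```

```text
t: 6.97
position: [412.6, 253.6, 213.4]
eef_rot: [2.729, -1.556, 0.001]
contact_force: [-0.5, -0.0, -0.2]
opening: 42.9
gripper_force: 0.0
t 6.97 pos [412.6 253.6 213.4] xang -59.4 tilt [ 6.e-04 -6.e-04 -1.e+00] F [-0.5 -0.  -0.2] op 42.9
rows: mm [281.6  -2.7  92.6] twist -0.1 j6 -96.9
[310 209  26  20 235] [558.   13.3 125.9] 120.8 ((558.3743896484375, 12.81638240814209), (13.909796714782715, 40.26639175415039), 30.471519470214844)
[392 246  21  13 168] [ 503.9 -109.3  124.3] 67.3 ((503.6934814453125, -110.50731658935547), (30.161027908325195, 12.078211784362793), 66.66801452636719)
```

View pics/c_top5.png

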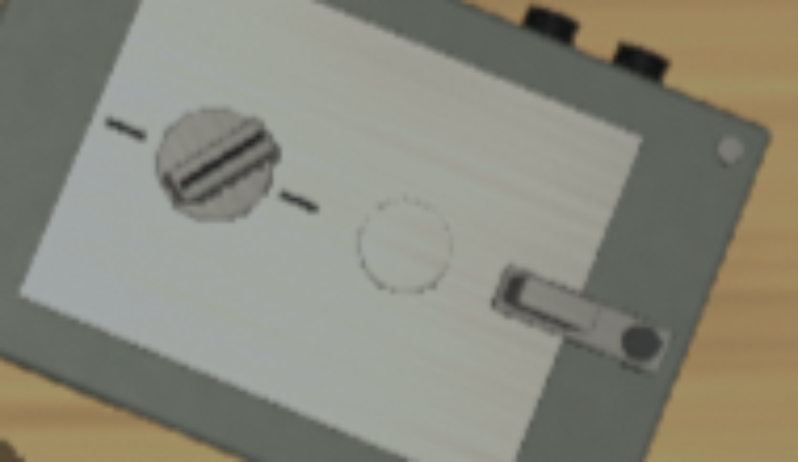

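The turnbutton measures 66.7°, and the box's y axis is at 66.3°, so it is square. Back to the fastener.

```bash
python3 -m creep '[{"fingers":0.5,"x":0.02,"y":-0.003,"z":0,"twist":0},{"fingers":0.5,"x":0.06,"y":-0.003,"z":0,"twist":0},{"fingers":0.5,"x":0.1,"y":-0.003,"z":0,"twist":0},{"fingers":0.5,"x":0.14,"y":-0.003,"z":0,"twist":0},{"fingers":0.5,"x":0.18,"y":-0.003,"z":0,"twist":0},{"fingers":0.5,"x":0.22,"y":-0.003,"z":0.01,"twist":0},{"fingers":0.5,"x":0.26,"y":-0.003,"z":0.03,"twist":0},{"fingers":0.5,"x":0.282,"y":-0.003,"z":0.05,"twist":0},{"fingers":0.5,"x":0.282,"y":-0.003,"z":0.05,"twist":0},{"fingers":0.5,"x":0.282,"y":-0.003,"z":0.05,"twist":0},{"fingers":0.5,"x":0.282,"y":-0.003,"z":0.05,"twist":0},{"fingers":0.5,"x":0.282,"y":-0.003,"z":0.05,"twist":0}]'
python3 -c "
from h import *
go(558.3,12.5,123,300.7)"
```

```text
t: 8.02
position: [558.6, 13.8, 164.6]
eef_rot: [-2.729, 1.554, -0.002]
contact_force: [0.8, 0.7, -0.1]
opening: 43.1
gripper_force: 0.0
t 8.02 pos [558.6  13.8 164.6] xang -59.3 tilt [ 1.6e-03  2.0e-04 -1.0e+00] F [ 0.8  0.7 -0.1] op 43.1
rows: mm [ 0.9  1.  41.6] twist -0.0 j6 -126.2
```

```bash
python3 -m creep '[{"fingers":0.5,"x":0.001,"y":0.001,"z":0.01,"twist":0},{"fingers":0.5,"x":0.001,"y":0.001,"z":0.02,"twist":0},{"fingers":0.5,"x":0.001,"y":0.001,"z":0.03,"twist":0},{"fingers":0.5,"x":0.001,"y":0.001,"z":0.038,"twist":0},{"fingers":0.5,"x":0.001,"y":0.001,"z":0.038,"twist":0},{"fingers":0.5,"x":0.001,"y":0.001,"z":0.038,"twist":0},{"fingers":0,"x":0.001,"y":0.001,"z":0.038,"twist":0},{"fingers":0,"x":0.001,"y":0.001,"z":0.038,"twist":0},{"fingers":0,"x":0.001,"y":0.001,"z":0.038,"twist":0},{"fingers":0,"x":0.001,"y":0.001,"z":0.038,"twist":0},{"fingers":0,"x":0.001,"y":0.001,"z":0.038,"twist":0},{"fingers":0,"x":0.001,"y":0.001,"z":0.038,"twist":0},{"fingers":0,"x":0.001,"y":0.001,"z":0.038,"twist":0}]' 40
python3 -c "
from h import *
go(558.3,12.5,123,246.3)"
```

```text
t: 9.1
position: [558.7, 12.3, 126.1]
eef_rot: [-2.729, 1.553, -0.002]
contact_force: [1.0, 0.6, 2.5]
opening: 13.4
gripper_force: 42.7
t 9.1 pos [558.7  12.3 126.1] xang -59.29 tilt [ 1.8e-03  2.0e-04 -1.0e+00] F [1.  0.6 2.5] op 13.4
rows: mm [-0.4  0.3  3.1] twist 54.4 j6 -126.3
```

Gripped at 13.4 mm (the wing is 14 mm thick). I'll turn it 54.4° clockwise, then release and lift.

```bash
python3 -m creep '[{"fingers":0,"x":0,"y":0,"z":0,"twist":5},{"fingers":0,"x":0,"y":0,"z":0,"twist":11},{"fingers":0,"x":0,"y":0,"z":0,"twist":18},{"fingers":0,"x":0,"y":0,"z":0,"twist":25},{"fingers":0,"x":0,"y":0,"z":0,"twist":32},{"fingers":0,"x":0,"y":0,"z":0,"twist":38},{"fingers":0,"x":0,"y":0,"z":0,"twist":44},{"fingers":0,"x":0,"y":0,"z":0,"twist":49},{"fingers":0,"x":0,"y":0,"z":0,"twist":52},{"fingers":0,"x":0,"y":0,"z":0,"twist":54.4},{"fingers":0,"x":0,"y":0,"z":0,"twist":54.4},{"fingers":0,"x":0,"y":0,"z":0,"twist":54.4},{"fingers":0,"x":0,"y":0,"z":0,"twist":54.4}]'
python3 -c "
from h import *
go(558.3,12.5,123,246.3);print(tool()[0]['ft_torque'])"
python3 -m creep '[{"fingers":0.5,"x":0,"y":0,"z":0,"twist":0},{"fingers":0.5,"x":0,"y":0,"z":0,"twist":0},{"fingers":0.5,"x":0,"y":0,"z":0,"twist":0},{"fingers":0.5,"x":0,"y":0,"z":0,"twist":0},{"fingers":0.5,"x":0,"y":0,"z":0,"twist":0},{"fingers":0.5,"x":0,"y":0,"z":-0.02,"twist":0},{"fingers":0.5,"x":0,"y":0,"z":-0.05,"twist":0},{"fingers":0.5,"x":0,"y":0,"z":-0.08,"twist":0},{"fingers":0.5,"x":-0.04,"y":0,"z":-0.08,"twist":0},{"fingers":0.5,"x":-0.08,"y":0,"z":-0.08,"twist":0},{"fingers":0.5,"x":-0.12,"y":0,"z":-0.08,"twist":0},{"fingers":0.5,"x":-0.16,"y":0.04,"z":-0.08,"twist":0},{"fingers":0.5,"x":-0.2,"y":0.08,"z":-0.08,"twist":0},{"fingers":0.5,"x":-0.2,"y":0.12,"z":-0.08,"twist":0},{"fingers":0.5,"x":-0.2,"y":0.16,"z":-0.08,"twist":0},{"fingers":0.5,"x":-0.2,"y":0.2,"z":-0.08,"twist":0},{"fingers":0.5,"x":-0.2,"y":0.2,"z":-0.08,"twist":0}]'
python3 m.py top6
```

```text
t: 10.18
position: [556.7, 12.3, 126.1]
eef_rot: [1.716, -2.629, -0.002]
contact_force: [-4.3, 0.1, 5.6]
opening: 13.0
gripper_force: 43.3
t 10.18 pos [556.7  12.3 126.1] xang -113.71 tilt [-2.5e-03 -1.0e-04 -1.0e+00] F [-4.3  0.1  5.6] op 13.0
rows: mm [-0.9 -1.4  3.1] twist -0.0 j6 -71.9
[ 0.16785297  0.89510322 -0.1080025 ]
t: 11.6
position: [451.1, 277.9, 205.1]
eef_rot: [1.722, -2.625, -0.003]
contact_force: [-0.5, 0.2, -0.4]
opening: 42.5
gripper_force: 0.0
t 11.6 pos [451.1 277.9 205.1] xang -113.48 tilt [-3.e-03  6.e-04 -1.e+00] F [-0.5  0.2 -0.4] op 42.5
rows: mm [ 200.7 -204.4   83.6] twist -54.2 j6 -42.2
[309 210  27  18 247] [558.   13.3 125.6] 66.0 ((558.258544921875, 12.8804931640625), (40.11226272583008, 13.889568328857422), 66.13973236083984)
[391 246  22  13 170] [ 504.  -109.2  124. ] 66.9 ((503.9346618652344, -110.42588806152344), (30.099842071533203, 12.394364356994629), 65.73380279541016)
```

View pics/c_top6.png

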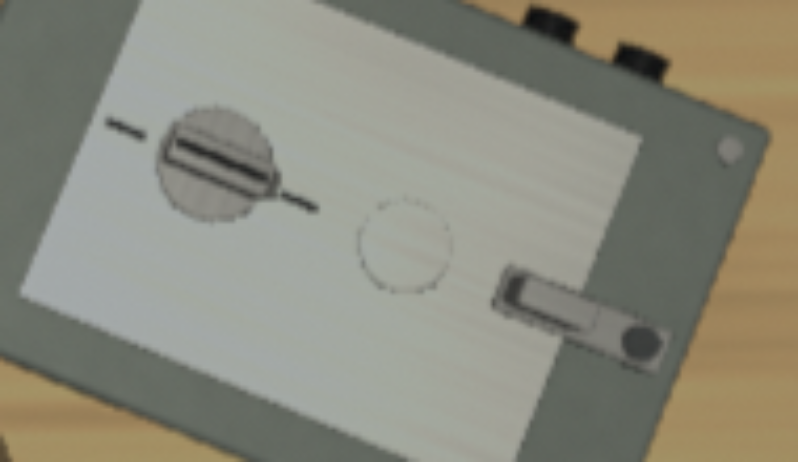

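The slot is in line with the marks (66.1° against 66.3°) and the turnbutton hasn't moved. Next I'll close the fingers, go above the disc and press.

```bash
python3 -m creep '[{"fingers":0,"x":0.02,"y":-0.015,"z":0,"twist":0},{"fingers":0,"x":0.05,"y":-0.036,"z":0,"twist":0},{"fingers":0,"x":0.08,"y":-0.058,"z":0,"twist":0},{"fingers":0,"x":0.11,"y":-0.08,"z":0,"twist":0},{"fingers":0,"x":0.14,"y":-0.102,"z":0,"twist":0},{"fingers":0,"x":0.17,"y":-0.124,"z":0,"twist":0},{"fingers":0,"x":0.2,"y":-0.145,"z":0,"twist":0},{"fingers":0,"x":0.23,"y":-0.167,"z":0,"twist":0},{"fingers":0,"x":0.26,"y":-0.19,"z":0,"twist":0},{"fingers":0,"x":0.281,"y":-0.204,"z":0,"twist":0},{"fingers":0,"x":0.281,"y":-0.204,"z":0.02,"twist":0},{"fingers":0,"x":0.281,"y":-0.204,"z":0.04,"twist":0},{"fingers":0,"x":0.281,"y":-0.204,"z":0.055,"twist":0},{"fingers":0,"x":0.281,"y":-0.204,"z":0.055,"twist":0},{"fingers":0,"x":0.281,"y":-0.204,"z":0.055,"twist":0},{"fingers":0,"x":0.281,"y":-0.204,"z":0.055,"twist":0}]' 40
python3 -c "
from h import *
go(526.2,-61,113,246.3)"
```

```text
t: 12.98
position: [529.7, -63.7, 151.3]
eef_rot: [-1.718, 2.63, -0.002]
contact_force: [-0.1, -1.0, -0.4]
opening: 0.2
gripper_force: 0.0
t 12.98 pos [529.7 -63.7 151.3] xang -113.7 tilt [ 1.3e-03 -4.0e-04 -1.0e+00] F [-0.1 -1.  -0.4] op 0.2
rows: mm [-1.1  4.3 38.2] twist 0.0 j6 -80.4
```

```bash
python3 -m creep '[{"fingers":0,"x":-0.001,"y":0.004,"z":0.01,"twist":0},{"fingers":0,"x":-0.001,"y":0.004,"z":0.02,"twist":0},{"fingers":0,"x":-0.001,"y":0.004,"z":0.028,"twist":0},{"fingers":0,"x":-0.001,"y":0.004,"z":0.032,"twist":0},{"fingers":0,"x":-0.001,"y":0.004,"z":0.032,"twist":0},{"fingers":0,"x":-0.001,"y":0.004,"z":0.032,"twist":0}]'
python3 -m creep '[{"fingers":0,"x":0,"y":0,"z":0.002,"twist":0},{"fingers":0,"x":0,"y":0,"z":0.004,"twist":0},{"fingers":0,"x":0,"y":0,"z":0.006,"twist":0},{"fingers":0,"x":0,"y":0,"z":0.008,"twist":0},{"fingers":0,"x":0,"y":0,"z":0.008,"twist":0},{"fingers":0,"x":0,"y":0,"z":0.008,"twist":0}]'
python3 -m creep '[{"fingers":0,"x":0,"y":0,"z":0.002,"twist":0},{"fingers":0,"x":0,"y":0,"z":0.003,"twist":0},{"fingers":0,"x":0,"y":0,"z":0.003,"twist":0},{"fingers":0,"x":0,"y":0,"z":0.003,"twist":0}]'
python3 -m creep '[{"fingers":0,"x":0,"y":0,"z":0.002,"twist":0},{"fingers":0,"x":0,"y":0,"z":0.003,"twist":0},{"fingers":0,"x":0,"y":0,"z":0.003,"twist":0},{"fingers":0,"x":0,"y":0,"z":0.003,"twist":0}]'
```

```text
t: 13.48
position: [525.8, -61.0, 118.1]
eef_rot: [1.718, -2.63, -0.001]
contact_force: [0.5, 0.5, -1.3]
opening: 0.2
gripper_force: 0.0
t: 13.98
position: [526.3, -61.1, 111.1]
eef_rot: [-1.718, 2.63, -0.001]
contact_force: [-0.3, -0.6, 3.7]
opening: 0.1
gripper_force: 1.7
t: 14.32
position: [526.3, -61.1, 108.1]
eef_rot: [-1.717, 2.63, -0.002]
contact_force: [-0.9, -0.4, 6.2]
opening: -0.2
gripper_force: 2.9
t: 14.65
position: [526.4, -61.1, 107.0]
eef_rot: [-1.717, 2.629, -0.003]
contact_force: [-4.0, 1.0, 13.2]
opening: 0.0
gripper_force: 6.4
```

The hard stop shows: the tip is at 88 mm and the force jumped to 13 N. I'll add a little margin, check the scene, and hand in.

```bash
python3 -m creep '[{"fingers":0,"x":0,"y":0,"z":0.001,"twist":0},{"fingers":0,"x":0,"y":0,"z":0.0015,"twist":0},{"fingers":0,"x":0,"y":0,"z":0.0015,"twist":0},{"fingers":0,"x":0,"y":0,"z":0.0015,"twist":0},{"fingers":0,"x":0,"y":0,"z":0.0015,"twist":0},{"fingers":0,"x":0,"y":0,"z":0.0015,"twist":0}]'
python3 -c "
from h import *
grab('side','side9')"
```

```text
t: 15.15
position: [526.4, -61.1, 107.0]
eef_rot: [-1.717, 2.629, -0.004]
contact_force: [-7.5, 1.2, 18.9]
opening: 0.3
gripper_force: 9.2
```

View pics/side9.png

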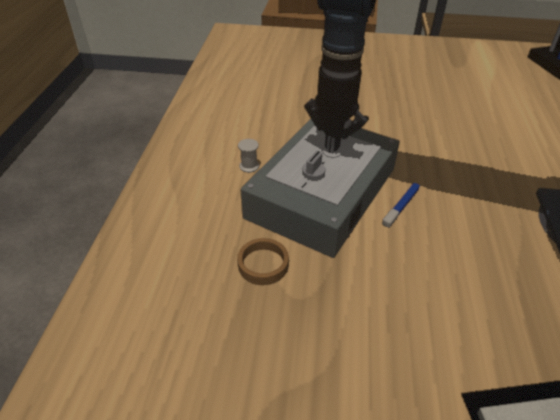

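The fingers are pressing the disc at about (333,150). The spool, tape roll and marker are where they started.

```bash
python3 -c "
from bench import r
print(r.finish_job())"
```

```text
the job is handed in; nothing more can be done
None
```

I handed the job in at about 15 s with the turnbutton square, the fastener slot in line with the marks (each within about 1° by camera), and the panel held on its hard stop with about 19 N; the spool, tape roll and marker were not moved.

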